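# Put the eyelet tin away through the sprung gate of the tin keeper

## Task

Of the three round tins standing together at the front left of the bench, take the smallest (the eyelet tin), set it down on the open apron of the tin keeper, then push it along the lane, through the sprung gate, until it reaches the sprung plunger hidden at the back and gently presses that in about 4 to 5 mm, holding it so for a moment; never ram the plunger home, and never force a tin that jams in the doorway. Then draw your fingers out so that the gate swings fully shut behind the tin, and leave everything else on the bench where it is.

Things in the scene. Friction and masses are not known exactly. Their poses are not given: they have to be found in the camera images.
- tin_mid (a point): centre, half-way up (13.5 mm above its underside), of the eyelet tin: closed round tin, 60 mm across (lid 60 mm, body 58 mm), 27 mm tall, 150 g, standing upright on the bench; may be taken round the lid. Its z axis is up. It is the smallest of the three round tins at the front left.
- keeper: tin keeper fixed to the bench: plywood base 8 mm thick, low sheet-metal tunnel on it. Origin: bench level, middle of the doorway. x = push-in direction, y left, z up. Doorway 70 mm wide, open at the top, posts to z 45 mm. Tunnel behind: y -35 to 45 mm, to x 178 mm; roof underside z 42, top z 45 mm. Before the doorway, x -30 to 0, flared guides 26 mm high narrow from 104 to 70 mm. Its sheet metal is smooth.
- apron (a point): point on the top of the keeper's open flat apron (8 mm above the bench), on the lane's centre line, 65 mm before the doorway: a good place to set the tin. The apron is 114 mm wide, without rails, from 110 to 30 mm before the doorway.
- slot_end (a point): far end of the finger slot in the keeper's roof, 120 mm beyond the doorway, at the roof's top. The slot is 40 mm wide (y -20 to 20 mm) and open to the doorway: closed fingers reaching down behind the tin can travel through doorway and slot, and be lifted out anywhere in it. The tin cannot pass through it.
- gate (a joint): sprung gate leaf, rad: 0 shut, grows as it swings inward (to 1.65). Plate 3 mm thick, 66 mm from hinge to free edge, z 10 to 39 mm; upright hinge at keeper x 5, y 39 mm. 0.06 N m shut, 0.14 at 1.57 (1 to 3 N at the tin). It leans on tin and fingers in its way and shuts by itself once the tin's centre is over 90 mm beyond the doorway and the fingers are out.
- plunger (a joint): hidden sprung plunger, m pressed in (0 free, 0.012 stop): disc 18 mm across, z 25 mm, y 0. Its face is 130 to 150 mm beyond the doorway, different each time, not reported: feel for it (tin centre then 100 to 120 mm beyond). A push on the tin moves it from 3 to 5 N, then 1.3 N more per mm (about 10 N at 4 mm). 2 to 8 mm is right, over 9 mm is rammed. Let go, it pushes the tin back until free.
- rivet_tin: the middle-sized round tin with a lid, 70 mm across, 31 mm tall; leave alone; origin under its centre
- dye_tin: the largest round tin with a lid, 72 mm across, 41 mm tall; leave alone; origin under its centre
- bobbin_0: small bobbin standing flat, 22 mm across, 11 mm high; leave alone
- wax_block: wax block, 33x51x23 mm; leave alone
- gauge_block: small black seam guide block, 14x22x16 mm; leave alone
- tape_roll: rolled tape measure with a clip, at the front right, 79x62x30 mm; leave alone
Not all that is in view belongs to the job. What is shaped like the part that bears tin_mid but red is not meant.

How it is judged:
By the outcome, as a careful person would: the job done as asked, in the order asked, and still so for the second after the job is handed in, with the robot touching nothing.
It also fails if it takes over 72 s, if anything falls off the work surface, if the arm or the gripper's body presses on something with over 40 N, if the wrist force passes 120 N, or if a joint passes its speed limit or range.

## Robot

A 6-joint arm with a two-finger parallel gripper is mounted at the origin on a cart in front of the work surface, level with it; the furniture and walls round the work are solid. World frame = base frame: x ahead of the robot, y to its left, z up, the work surface at z = 0. Lengths are in mm, angles in degrees, forces in N, time in s.
With the tool pointing down it reaches from about 300 to 850 mm from the base axis. Payload 4.2 kg.
Tool frame: the origin (TCP) lies between the finger pads; the fingertips stand 11 mm ahead of it and the grasp point (between the pads) lies 8 mm behind it (env.tips_ahead is the distance from the TCP to the fingertips, in mm); z points along the fingers, y is the line along which they close (so a half turn about z gives the same grasp; the last joint's range is limited). The gripper opens to 91 mm and grips with 3 to 60 N. Pads are 32 mm wide; open, the fingers measure 118 mm over their backs; the gripper's body (76 mm by 178 mm) begins 60 mm behind the grasp point.
Start: joints at [-1.146, 18.312, 89.639, -0, 72.044, -1.146], TCP at [575.015, 0, 224.976] pointing down, gripper open.
Joint ranges: [-177.97, 177.97], [-48.28, 115.42], [12.27, 149.76], [-77.06, 257.06], [2.81, 150.46], [-146.56, 146.56]. Speed limits (degrees/s): [147.25, 147.25, 180, 180, 180, 180].

## Interface

Orientations are given as [roll, pitch, yaw] about the fixed x, y, z axes, in that order (R = Rz(yaw) Ry(pitch) Rx(roll)).
In Python, from workcell import env, cams gives the robot as it stands.
- The arm moves only by the tool step_arm, never from a script. Its arguments are lists of equal length, an entry for each row: "linear": the shift along the tool's x, y, z in units of 30 cm (1.0 is 30 cm), a list of three; "turn": the turn about the tool's z in units of 360 degrees (1.0 is 360 degrees). In form: {"linear": [[tx, ty, tz], ...], "turn": [turn, ...]}. A call has 1 to 20 rows; each row is the pose to reach, as a shift and turn from the pose commanded when the call began, along the tool's axes at that moment, turning the shorter way round; what a row does not reach only later rows make up. A row lasts 1/8 s, in which the tool goes at most 62.5 mm and 10.7 degrees, less where a joint would pass 70% of its speed; a pose out of reach is approached as far as the arm can. A call with a number of a shift or a turn outside -1 to 1 is refused whole. A call with a gripper value outside its range is refused whole. "fingers" is the closure, from -1 (fully open) to 1 (shut), so that 0 is half open, set as the call begins (left out, the last holds). The fingers move at their own pace and stop on an object; "force" is the grip in N (left out, the last holds). Time passes only in rows, so rows that repeat a pose let the fingers close. It gives the time, the measured TCP pose, the force, the opening and the grip force at its end, in the units of the state.
- env.state(): the state, without advancing time (a new reading comes with each control period).
- cams.grab_frame(name): name is "scene" or "side" or "wrist"; returns a dict with "color" (400x640x3 uint8, blue, green, red), "fx", "fy", "cx", "cy" (pixels), "dist" ([k1, k2, p1, p2, k3] as OpenCV has them; the pictures are not rectified), "extrinsics" (4x4, takes a point from camera to world coordinates); the wrist camera has in their place "tool_from_camera" (4x4, takes a point from camera to tool coordinates, whose origin is the TCP and whose axes are the flange's). Camera axes: x right, y down, z forward; pixel columns grow to the right and rows downward; lengths in mm; the calibration is good to about 2 mm. A picture is of the moment at which its call begins: read the wrist's pose just before it. There is no depth.
- env.job_done(): hands the job in; it is judged then, once.
The state is a dict: "time_s": time; "qpos": joint angles; "qvel": joint speeds; "effort": joint torques, N m; "ee_pos": TCP position; "ee_rot": TCP orientation; "force": force on the tool from outside, world axes, zero at the start; "torque": the same for the moment, N m; "gripper_width": finger opening in mm; "gripper_force": force on a finger pad.
Only numpy, scipy, OpenCV 4.12 (cv2) and the standard library are available. Lean on these libraries where they do the work, as an engineer would, in place of code of your own. Each camera call takes 0.05 s, during which the arm holds its last target. There are 200 camera calls.

## Working session

There is one attempt and no reset: what is moved stays moved. The work goes in short steps, Python scripts to look and compute and a tool call to move; the robot and the scene stay as the last step left them, time stands still between calls to the robot, and variables do not carry over. Pictures are saved under pics/ and viewed, at most 12 in all, crops included, and the job is handed in when it is done.

Besides the shell and the picture viewer there is one more tool, called after "Call:" by a JSON object that holds its "api" and its "payload". step_arm: Moves the arm, as the interface text tells. Its arguments: {"type":"object","properties":{"linear":{"type":"array"},"turn":{"type":"array"},"fingers":{"type":"number"},"force":{"type":"number"}},"required":["linear","turn"]}

```bash
mkdir -p pics; ls; cat > h.py <<'E'
import numpy as np, cv2
from workcell import env, cams
from scipy.spatial.transform import Rotation as R
def grab(n):
    s=env.state(); f=cams.grab_frame(n)
    K=np.array([[f['fx'],0,f['cx']],[0,f['fy'],f['cy']],[0,0,1]]);D=np.array(f['dist'],float)
    if 'extrinsics' in f: E=np.array(f['extrinsics'])
    else:
        T=np.eye(4);T[:3,:3]=R.from_euler('xyz',s['ee_rot'],degrees=True).as_matrix();T[:3,3]=s['ee_pos'];E=T@np.array(f['tool_from_camera'])
    return f['color'],K,D,E
def ray(px,K,D,E,z):
    p=cv2.undistortPoints(np.array(px,float).reshape(-1,1,2),K,D).reshape(-1,2)
    d=np.c_[p,np.ones(len(p))]@E[:3,:3].T;o=E[:3,3]
    return o+d*((z-o[2])/d[:,2])[:,None]
def proj(P,K,D,E):
    W=np.linalg.inv(E);return cv2.projectPoints(np.array(P,float).reshape(-1,1,3),W[:3,:3],W[:3,3],K,D)[0].reshape(-1,2)
E
python3 - <<'E'
from h import *
a=[]
for n in ['scene','side','wrist']:
    c,K,D,Ex=grab(n);cv2.imwrite(f'pics/{n}0.png',c);a.append(c);print(n,Ex[:3,3].round(),Ex[:3,2].round(2))
    np.savez(f'pics/{n}0.npz',c=c,K=K,D=D,E=Ex)
print(env.state())
E
```

```text
pics
scene [-411. -760.  900.] [ 0.65  0.5  -0.57]
side [ 173. 1154.  528.] [ 0.27 -0.9  -0.35]
wrist [574.  84. 385.] [-0.   -0.29 -0.96]
{'time_s': 0.15, 'qpos': array([-1.14546766e+00,  1.83442840e+01,  8.96906675e+01, -1.03435142e-03,
        7.20436022e+01, -1.14770723e+00]), 'qvel': array([ 0.04392961, -0.07294077, -0.18827745,  0.03955173,  0.08738787,
        0.07153763]), 'effort': array([-5.72294630e-04, -4.12774551e+01, -2.32154489e+01,  7.26667210e-02,
        4.33494255e-02, -9.00343002e-05]), 'ee_pos': array([5.74634845e+02, 6.98663363e-03, 2.24300654e+02]), 'ee_rot': array([-1.79921442e+02, -5.90089979e-04,  9.00025587e+01]), 'force': array([-0.36520398, -1.04472381,  0.3284714 ]), 'torque': array([-0.00338504, -0.04206526, -0.00852009]), 'gripper_force': 0.0, 'gripper_width': 91.21253400154971}
```

View pics/scene0.png

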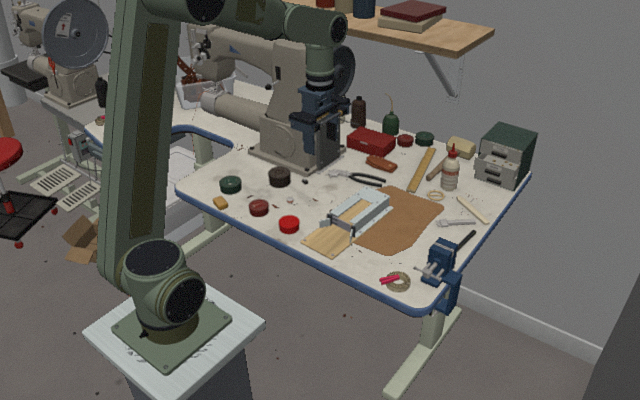

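View pics/wrist0.png

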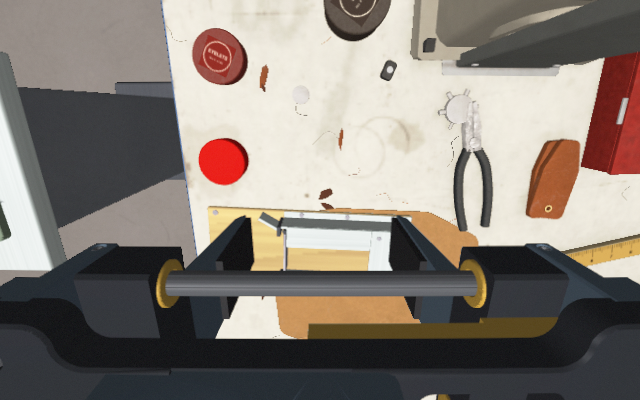

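View pics/side0.png

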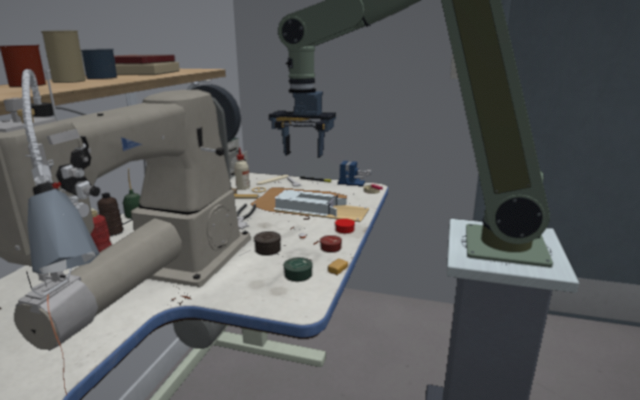

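The scene shows: maroon tin at scene (259,207), wrist (220,55). The bright red tin is at (289,224), wrist (223,160). The brown tin is at (279,177), the green tin at (230,184), and dark red and green jars at (405,140) and (425,138). The keeper is at (350,218) with its apron towards the robot. By description I choose the maroon tin, lettered "EYELETS". Next: a close crop check and measurement.

```bash
python3 - <<'E'
from h import *
w=np.load('pics/wrist0.npz');s=np.load('pics/scene0.npz')
A=lambda q:(q['K'],q['D'],q['E'])
hsv=cv2.cvtColor(w['c'],cv2.COLOR_BGR2HSV)
m=(((hsv[...,0]<8)|(hsv[...,0]>170))&(hsv[...,1]>100)&(hsv[...,2]>60)).astype(np.uint8)
m=cv2.morphologyEx(m,cv2.MORPH_CLOSE,np.ones((9,9)))
for c in cv2.findContours(m,cv2.RETR_EXTERNAL,cv2.CHAIN_APPROX_NONE)[0]:
    if cv2.contourArea(c)>800:
        P=ray(c.reshape(-1,2),*A(w),27)[:,:2]
        print(c.reshape(-1,2).mean(0).round(),cv2.minEnclosingCircle(P.astype(np.float32)),P.min(0).round(1),P.max(0).round(1))
print('keeper wrist corners z8',ray([[208,207],[283,217],[410,218]],*A(w),8).round())
print(w['E'].round(3))
a=cv2.resize(w['c'][10:110,170:420],None,fx=2.4,fy=2.4,interpolation=3)
b=cv2.resize(s['c'][175:270,290:410],None,fx=5,fy=5,interpolation=3)[:360,:600]
b=cv2.resize(s['c'][175:265,290:410],None,fx=4,fy=4,interpolation=3)
o=np.zeros((600,600,3),np.uint8);o[:240]=a;o[240:,:480]=b
cv2.imwrite('pics/crop1.png',o)
E
```

```text
[223. 161.] ((448.02593994140625, 20.53520393371582), 32.638465881347656) [416.3 -10. ] [479.6  49.6]
[616. 117.] ((950.5731201171875, 73.8451156616211), 81.30166625976562) [907.2   3.5] [993.7 149.9]
[219.  57.] ((456.3394470214844, 142.40835571289062), 31.801923751831055) [424.8 112.9] [487.  172.5]
keeper wrist corners z8 [[413. -49.   8.]
 [519. -64.   8.]
 [701. -66.   8.]]
[[ 1.00000e+00 -1.00000e-03 -2.00000e-03  5.74373e+02]
 [-1.00000e-03 -9.56000e-01 -2.92000e-01  8.37720e+01]
 [-2.00000e-03  2.92000e-01 -9.56000e-01  3.84718e+02]
 [ 0.00000e+00  0.00000e+00  0.00000e+00  1.00000e+00]]
```

View pics/crop1.png

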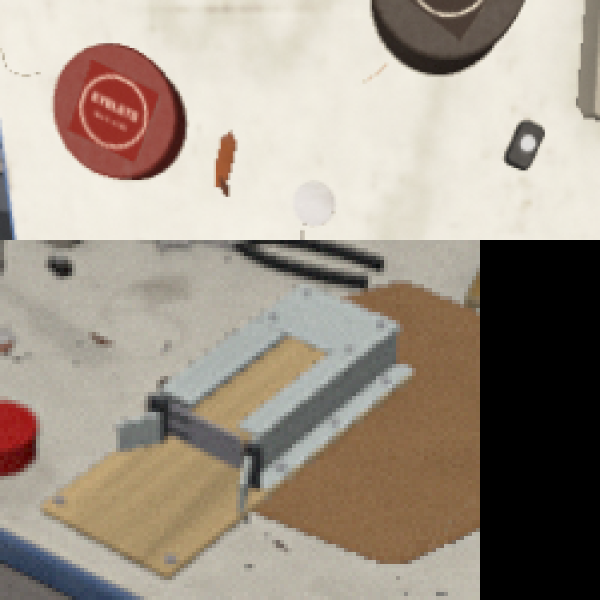

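The crop confirms it: the maroon lid reads "EYELETS" and is about 60 mm across. The keeper's open apron faces the robot. Next I move the wrist camera to see the keeper unobstructed.

Call:
{"api": "step_arm", "payload": {"linear": [[-0.2,-0.02,0],[-0.4,-0.04,0],[-0.6,-0.05,0],[-0.6,-0.05,0],[-0.6,-0.05,0],[-0.6,-0.05,0]], "turn": [0,0,0,0,0,0], "fingers": -1}}

```text
time_s: 0.9
ee_pos: [560.1, -178.6, 224.9]
ee_rot: [-180.0, -0.0, 90.1]
force: [-0.2, -0.2, -0.3]
gripper_width: 91.4
gripper_force: 0.0
```

```bash
python3 - <<'E'
from h import *
c,K,D,Ex=grab('wrist');np.savez('pics/wrist1.npz',c=c,K=K,D=D,E=Ex)
print(env.state()['ee_pos'],env.state()['time_s'])
cv2.imwrite('pics/wrist1.png',cv2.resize(c[:300],(800,375),interpolation=3))
E
```

```text
[ 560.1566397  -178.55148922  224.96650681] 0.95
```

View pics/wrist1.png

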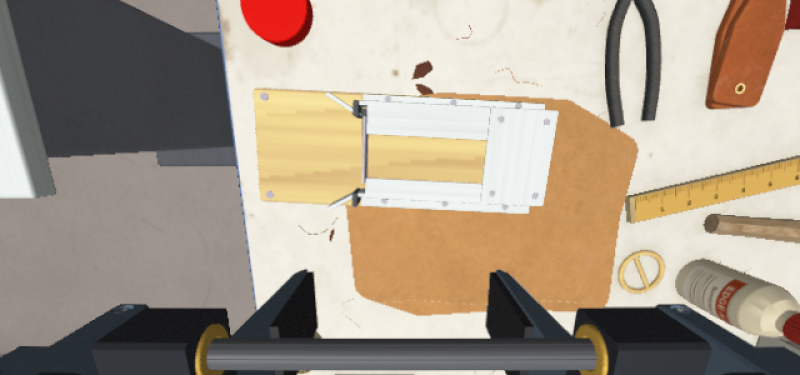

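The wrist view shows the keeper clearly. The apron's left corners are at about (254,88) and (261,201), the slot end at (487,137)–(485,182), and the posts at (358,106) and (357,196). All are in the 1.25x picture.

```bash
python3 - <<'E'
from h import *
w=np.load('pics/wrist1.npz');c=w['c'];A=(w['K'],w['D'],w['E'])
hsv=cv2.cvtColor(c,cv2.COLOR_BGR2HSV)
m=((hsv[...,0]>14)&(hsv[...,0]<28)&(hsv[...,1]>60)&(hsv[...,2]>150)).astype(np.uint8)
m[:, 420:]=0;m[200:]=0
m=cv2.morphologyEx(m,cv2.MORPH_CLOSE,np.ones((5,5)))
for k in cv2.findContours(m,cv2.RETR_EXTERNAL,cv2.CHAIN_APPROX_NONE)[0]:
    if cv2.contourArea(k)>1500:
        q=cv2.approxPolyDP(k,3,True).reshape(-1,2)
        x0,y0,W,H=cv2.boundingRect(k);print(q.tolist())
        for z in(8,45): print(z,ray(q,*A,z)[:,:2].round(1).tolist())
        p=k.reshape(-1,2)
        for nm,z in(('L',8),('R',45)):
            # side edges
            for e in('top','bot','left','right'):
                S=[]
                if e in('top','bot'):
                    for u in range(x0+10,x0+W-15):
                        v=np.where(m[y0:y0+H,u])[0]+y0
                        if len(v): S.append((u,v[0]-.5 if e=='top' else v[-1]+.5))
                else:
                    for v in range(y0+12,y0+H-12):
                        u=np.where(m[v,x0:x0+W])[0]+x0
                        if len(u): S.append((u[0]-.5 if e=='left' else u[-1]+.5,v))
                P=ray(S,*A,z)[:,:2].astype(np.float32)
                l=cv2.fitLine(P,cv2.DIST_HUBER,0,.01,.01).ravel()
                print(z,e,l.round(3).tolist(),'deg',np.degrees(np.arctan2(l[1],l[0])).round(2))
cv2.imwrite('pics/c2.png',cv2.resize(c[60:180,190:455],None,fx=3,fy=3,interpolation=2))
E
```

```text
[[203, 71], [209, 160], [273, 160], [278, 167], [280, 199], [419, 199], [419, 171], [281, 163], [280, 154], [291, 150], [289, 135], [302, 142], [385, 146], [389, 112], [290, 108], [289, 95], [281, 91], [282, 81], [289, 79], [289, 75]]
8 [[413.2, -49.0], [408.2, -160.3], [494.8, -160.4], [501.1, -169.9], [502.0, -215.6], [697.5, -215.5], [693.5, -175.3], [505.4, -164.5], [504.6, -152.3], [519.5, -146.9], [517.5, -127.2], [534.4, -136.3], [644.7, -141.5], [647.0, -98.0], [519.8, -93.2], [519.0, -77.5], [509.1, -72.7], [510.8, -60.9], [519.6, -58.6], [519.8, -53.9]]
45 [[427.5, -53.5], [423.0, -153.9], [501.2, -153.9], [506.9, -162.6], [507.6, -203.8], [684.0, -203.7], [680.3, -167.5], [510.8, -157.6], [510.0, -146.6], [523.4, -141.8], [521.6, -124.1], [536.9, -132.3], [636.3, -136.9], [638.4, -97.7], [523.7, -93.4], [523.0, -79.2], [514.0, -74.9], [515.6, -64.2], [523.5, -62.1], [523.7, -58.0]]
8 top [1.0, -0.020999999716877937, 504.37701416015625, -51.409000396728516] deg -1.23
8 bot [0.9610000252723694, -0.27799999713897705, 528.2830200195312, -190.8979949951172] deg -16.12
8 left [0.7279999852180481, -0.6850000023841858, 447.885986328125, -139.70799255371094] deg -43.27
8 right [0.8960000276565552, -0.4440000057220459, 567.8579711914062, -103.14199829101562] deg -26.36
45 top [1.0, -0.020999999716877937, 509.78399658203125, -55.67599868774414] deg -1.23
45 bot [0.9610000252723694, -0.27799999713897705, 531.718994140625, -181.5959930419922] deg -16.14
45 left [0.7279999852180481, -0.6850000023841858, 458.56201171875, -135.00999450683594] deg -43.26
45 right [0.8960000276565552, -0.4440000057220459, 567.6290283203125, -102.69200134277344] deg -26.35
```

View pics/c2.png

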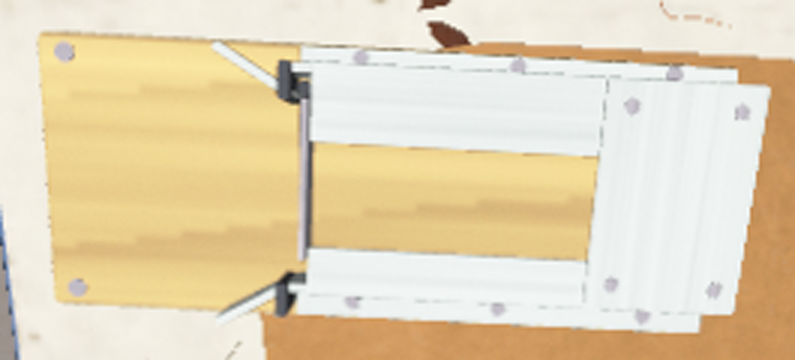

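```bash
python3 - <<'E'
from h import *
from scipy.optimize import least_squares
w=np.load('pics/wrist1.npz');A=(w['K'],w['D'],w['E'])
px=np.array([[41,33],[56,301],[597,156],[585,262],[311,141],[309,249]])/3+[190,60]-.33
k=np.array([[-110,57,8],[-110,-57,8],[120,20,45],[120,-20,45],[np.nan,20,45],[np.nan,-20,45.]])
P=np.array([ray([p],*A,z)[0,:2] for p,z in zip(px,k[:,2])])
def f(t):
    c,s=np.cos(t[2]),np.sin(t[2]);d=P-t[:2]
    q=np.c_[d[:,0]*c+d[:,1]*s,-d[:,0]*s+d[:,1]*c]
    r=q-k[:,:2];return np.nan_to_num(r).ravel()
r=least_squares(f,[520,-110,-.04]);t=r.x
print(t[:2],np.degrees(t[2]),r.fun.reshape(-1,2).round(1).tolist())
for x in(-110,-65,0,60,110): print(x,(t[:2]+x*np.array([np.cos(t[2]),np.sin(t[2])])).round(1))
# cross check in scene camera
q=np.load('pics/scene0.npz');Rz=R.from_euler('z',t[2]).as_matrix()
Q=[[-110,57,8],[-110,-57,8],[120,20,45],[120,-20,45]]
u=proj(np.array(Q)@Rz.T+[t[0],t[1],0],q['K'],q['D'],q['E']);print(((u-[290,175])*4+[0,240]).round())
E
```

```text
[ 518.71978543 -111.21988349] -3.345165970615599 [[1.4, -0.6], [1.6, 1.5], [-1.7, 0.8], [-1.3, -0.0], [0.0, -0.2], [0.0, -1.4]]
-110 [ 408.9 -104.8]
-65 [ 453.8 -107.4]
0 [ 518.7 -111.2]
60 [ 578.6 -114.7]
110 [ 628.5 -117.6]
[[ 38. 501.]
 [166. 572.]
 [285. 329.]
 [329. 349.]]
```

Call:
{"api": "step_arm", "payload": {"linear": [[0.2,-0.07,0],[0.4,-0.14,0],[0.6,-0.21,0],[0.8,-0.28,0],[0.97,-0.352,0.0],[0.97,-0.352,0.1],[0.97,-0.352,0.1],[0.97,-0.352,0.1]], "turn": [0,0,0,0,0,0,0,0]}}

```text
time_s: 1.95
ee_pos: [454.9, 111.2, 195.8]
ee_rot: [179.9, -0.0, 90.0]
force: [0.7, -0.1, -0.7]
gripper_width: 91.2
gripper_force: 0.0
```

```bash
python3 - <<'E'
from h import *
c,K,D,Ex=grab('wrist');print(env.state()['ee_pos'],env.state()['time_s'])
# top-only tin refine from side & scene: lid ellipse centre by maroon mask
for n in('scene','side'):
    c2,K,D,Ex=grab(n)
    u=proj([[455,143,13.5]],K,D,Ex)[0].astype(int)
    p=c2[u[1]-20:u[1]+20,u[0]-20:u[0]+20]; h=cv2.cvtColor(p,cv2.COLOR_BGR2HSV)
    m=(((h[...,0]<9)|(h[...,0]>170))&(h[...,1]>90)&(h[...,2]<190)).astype(np.uint8)
    k=max(cv2.findContours(m,0,1)[0],key=cv2.contourArea);x,y,a,b=cv2.boundingRect(k)
    ctr=[u[0]-20+x+a/2-.5,u[1]-20+y+b/2-.5]
    print(n,u,ctr,a,b,ray([ctr],K,D,Ex,13.5).round(1))
cv2.imwrite('pics/wrist2.png',c)
E
```

```text
[455.19935839 110.93642278 195.94192662] 2.0
scene [258 207] [np.float64(258.0), np.float64(208.0)] 19 17 [[450.9 141.9  13.5]]
side [329 243] [np.float64(330.5), np.float64(243.5)] 20 16 [[452.3 144.3  13.5]]
```

View pics/wrist2.png

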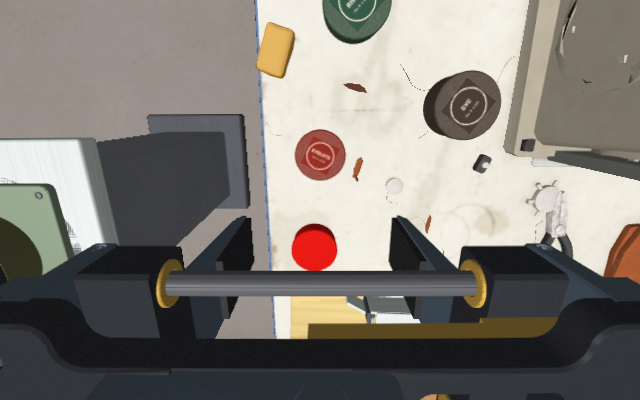

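The wrist picture shows the maroon eyelet tin at (320,155) with free room round it. The red decoy is at (314,247), the brown rivet or dye tin at (462,105), the green tin at (357,8), and the wax block at (276,50).

```bash
python3 - <<'E'
from h import *
s=env.state();c,K,D,Ex=grab('wrist')
h=cv2.cvtColor(c,cv2.COLOR_BGR2HSV)
m=(((h[...,0]<9)|(h[...,0]>170))&(h[...,1]>80)&(h[...,2]>60)).astype(np.uint8);m[:120]=0;m[195:]=0;m[:,348:]=0;m[:,:285]=0
m=cv2.morphologyEx(m,cv2.MORPH_CLOSE,np.ones((9,9)))
k=max(cv2.findContours(m,0,1)[0],key=cv2.contourArea).reshape(-1,2)
for z in(27,13.5):
    P=ray(k,K,D,Ex,z)[:,:2];print(k.min(0),k.max(0),cv2.minEnclosingCircle(P.astype(np.float32)),P.min(0),P.max(0))
print(s['ee_pos'],Ex[:3,3])
E
```

```text
[295 129] [344 179] ((453.0850830078125, 143.51181030273438), 29.687950134277344) [424.51186776 114.26182584] [482.15338231 172.89426574]
[295 129] [344 179] ((453.0240173339844, 141.4276885986328), 30.90467071533203) [423.27979277 110.97898319] [483.28361997 172.01434668]
[455.22425547 110.66261723 195.86741488] [454.5750638  194.36469509 356.40620353]
```

Call:
{"api": "step_arm", "payload": {"linear": [[0.108,-0.006,0.1],[0.108,-0.006,0.25],[0.108,-0.006,0.4],[0.108,-0.006,0.5],[0.108,-0.006,0.56],[0.108,-0.006,0.595],[0.108,-0.006,0.595],[0.108,-0.006,0.595]], "turn": [0,0,0,0,0,0,0,0]}}

```text
time_s: 3.15
ee_pos: [453.4, 143.5, 17.2]
ee_rot: [179.9, -0.0, 90.0]
force: [0.3, 0.2, 0.0]
gripper_width: 91.3
gripper_force: 0.0
```

Call:
{"api": "step_arm", "payload": {"linear": [[0,0,0],[0,0,0],[0,0,0],[0,0,0],[0,0,0],[0,0,0],[0,0,0],[0,0,0]], "turn": [0,0,0,0,0,0,0,0], "fingers": 1, "force": 15}}

```text
time_s: 4.15
ee_pos: [452.9, 143.5, 16.6]
ee_rot: [180.0, -0.0, 90.0]
force: [0.5, -0.1, 4.4]
gripper_width: 58.4
gripper_force: 15.0
```

Call:
{"api": "step_arm", "payload": {"linear": [[0,0,-0.1],[0,0,-0.25],[-0.15,0,-0.25],[-0.33,0,-0.25],[-0.5,0.003,-0.25],[-0.67,0.003,-0.25],[-0.8,0.003,-0.25],[-0.837,0.003,-0.22],[-0.837,0.003,-0.15],[-0.837,0.003,-0.1],[-0.837,0.003,-0.06],[-0.837,0.003,-0.04],[-0.837,0.003,-0.04],[-0.837,0.003,-0.04]], "turn": [0,0,0,0,0.009,0.009,0.009,0.009,0.009,0.009,0.009,0.009,0.009,0.009]}}

```text
time_s: 5.9
ee_pos: [453.9, -107.7, 28.8]
ee_rot: [179.9, 0.0, 86.8]
force: [0.4, 0.4, -1.0]
gripper_width: 58.8
gripper_force: 15.0
```

```bash
python3 - <<'E'
from h import *
s=env.state();print(s['ee_pos'],s['ee_rot'],s['force'],s['gripper_width'],s['time_s'])
a,K,D,Ex=grab('scene');b=grab('side')[0]
o=np.hstack([cv2.resize(a[180:280,290:390],None,fx=4,fy=4,interpolation=2),cv2.resize(b[160:260,270:370],None,fx=4,fy=4,interpolation=2)])
cv2.imwrite('pics/p1.png',o)
E
```

```text
[ 453.93151572 -107.68000521   28.83933516] [1.79942277e+02 9.28121071e-03 8.67678250e+01] [ 0.40890315  0.39514608 -0.96291798] 58.77532624770015 5.9
```

View pics/p1.png

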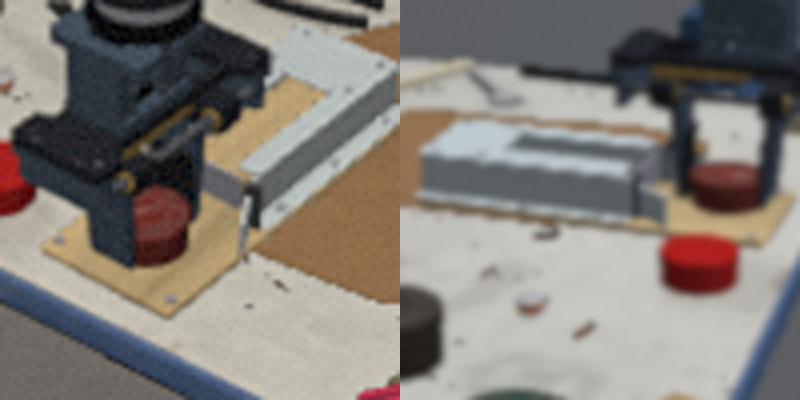

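The tin is held just above the middle of the apron, clear of the guides. I lower it, release and lift.

Call:
{"api": "step_arm", "payload": {"linear": [[0,0,0.006],[0,0,0.011],[0,0,0.014],[0,0,0.014]], "turn": [0,0,0,0]}}

```text
time_s: 6.5
ee_pos: [453.5, -107.7, 24.6]
ee_rot: [180.0, 0.0, 86.8]
force: [-1.4, 0.9, 3.3]
gripper_width: 58.5
gripper_force: 15.0
```

Call:
{"api": "step_arm", "payload": {"linear": [[0,0,0],[0,0,0],[0,0,0],[0,0,0],[0,0,0]], "turn": [0,0,0,0,0], "fingers": -0.6}}

```text
time_s: 7.12
ee_pos: [453.5, -107.7, 24.2]
ee_rot: [-180.0, -0.0, 86.8]
force: [-0.2, -0.9, -0.1]
gripper_width: 73.4
gripper_force: 0.0
```

Call:
{"api": "step_arm", "payload": {"linear": [[0,0,-0.1],[0,0,-0.25],[0,-0.1,-0.25],[0,-0.2,-0.25],[0,-0.2,-0.25],[0,-0.2,-0.25],[0,-0.2,-0.25],[0,-0.2,-0.25],[0,-0.2,-0.25],[0,-0.2,-0.25],[0,-0.2,-0.25],[0,-0.2,-0.25],[0,-0.2,-0.25],[0,-0.2,-0.25]], "turn": [0,0,0.03,0.06,0.09,0.12,0.15,0.18,0.21,0.24,0.25,0.25,0.25,0.25]}}

```text
time_s: 8.88
ee_pos: [393.6, -104.3, 99.3]
ee_rot: [-180.0, -0.0, -3.2]
force: [0.4, -0.3, -0.4]
gripper_width: 73.1
gripper_force: 0.0
```

Call:
{"api": "step_arm", "payload": {"linear": [[0,0,0],[0,0,0],[0,0,0],[0,0,0],[0,0,0],[0,0,0],[0,0,0],[0,0,0],[0,0,0],[0,0,0]], "turn": [0,0,0,0,0,0,0,0,0,0], "fingers": 1, "force": 20}}

```text
time_s: 10.12
ee_pos: [393.6, -104.3, 99.3]
ee_rot: [-180.0, -0.0, -3.2]
force: [0.4, 0.1, -0.4]
gripper_width: 0.9
gripper_force: 0.0
```

```bash
python3 - <<'E'
from h import *
s=env.state();print(s['ee_pos'],s['ee_rot'],s['qpos'].round(),s['gripper_width'],s['time_s'])
c,K,D,Ex=grab('wrist');np.savez('pics/wrist3.npz',c=c,K=K,D=D,E=Ex)
a=grab('scene')[0];b=grab('side')[0]
o=np.hstack([cv2.resize(a[180:280,290:390],None,fx=2,fy=2),cv2.resize(b[160:260,270:370],None,fx=2,fy=2)])
o=np.vstack([c,np.pad(o,((0,0),(0,240),(0,0)))])
cv2.imwrite('pics/p2.png',o)
E
```

```text
[ 393.63200552 -104.30685928   99.27397398] [-1.79999811e+02 -7.00534758e-03 -3.23824579e+00] [-16.  11. 121.   0.  48.  77.] 0.9277665438643743 10.125
```

View pics/p2.png

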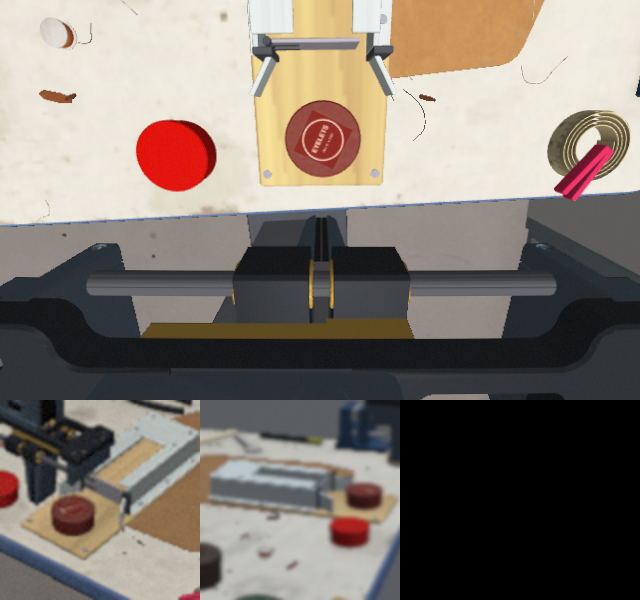

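The tin stands on the apron at (323,138), in line with the guide tips (257,95) and (390,95), the posts (262,50) and (382,52), and the closed fingers at (322,235). Next I compute the offsets in tool axes.

```bash
python3 - <<'E'
from h import *
w=np.load('pics/wrist3.npz');A=(w['K'],w['D'],w['E']);s=env.state()
Rt=R.from_euler('xyz',s['ee_rot'],degrees=True).as_matrix()
for n,p,z in[('apronL',(261,185.5),8),('apronR',(382,185.5),8),('guideL',(257,95),34),('guideR',(391,95),34),('postLin',(270,49),45),('postRin',(374,51),45),('slotL',(293,32),45),('slotR',(353,32),45),('slotL0',(291,3),45),('slotR0',(354,3),45),('tin',(323,138.5),35)]:
    P=ray([p],*A,z)[0];print(n,P.round(1),'tool',((P-s['ee_pos'])@Rt).round(1))
E
```

```text
apronL [411.9 -49.1   8. ] tool [ 15.1 -56.2  91.2]
apronR [ 405.4 -160.7    8. ] tool [15.  55.7 91.2]
guideL [489.2 -60.5  34. ] tool [ 93.  -49.1  65.3]
guideR [ 483.4 -161.9   34. ] tool [92.9 52.4 65.3]
postLin [518.  -75.5  45. ] tool [122.5 -35.8  54.3]
postRin [ 512.6 -147.2   45. ] tool [121.2  36.1  54.3]
slotL [527.5 -92.2  45. ] tool [133.  -19.6  54.3]
slotR [ 525.2 -133.    45. ] tool [133.   21.2  54.3]
slotL0 [544.9 -92.4  45. ] tool [150.3 -20.5  54.3]
slotR0 [ 542.5 -134.1   45. ] tool [150.3  21.3  54.3]
tin [ 454.  -108.6   35. ] tool [60.5  0.9 64.3]
```

Call:
{"api": "step_arm", "payload": {"linear": [[0,0.001,0.08],[0,0.001,0.16],[0,0.001,0.22],[0,0.001,0.244],[0,0.001,0.244],[0.015,0.001,0.244],[0.03,0.001,0.244],[0.045,0.001,0.244],[0.06,0.001,0.244],[0.08,0.001,0.244],[0.1,0.001,0.244],[0.12,0.001,0.244],[0.12,0.001,0.244]], "turn": [0,0,0,0,0,0,0,0,0,0,0,0,0]}}

```text
time_s: 11.9
ee_pos: [430.4, -106.7, 26.1]
ee_rot: [180.0, -0.1, -3.2]
force: [-0.8, 0.0, 0.0]
gripper_width: 0.6
gripper_force: 0.0
```

Call:
{"api": "step_arm", "payload": {"linear": [[0.02,0,0],[0.04,0,0],[0.06,0,0],[0.08,0,0],[0.1,0,0],[0.12,0,0],[0.14,0,0],[0.15,0,0],[0.15,0,0]], "turn": [0,0,0,0,0,0,0,0,0]}}

```text
time_s: 13.02
ee_pos: [475.5, -109.1, 26.1]
ee_rot: [-180.0, -0.1, -3.3]
force: [-1.0, 0.1, -0.2]
gripper_width: 0.4
gripper_force: 0.6
```

```bash
python3 - <<'E'
from h import *
s=env.state();print(s['ee_pos'],s['force'],s['time_s'])
c,K,D,Ex=grab('wrist');a=grab('scene')[0];b=grab('side')[0]
o=np.hstack([cv2.resize(a[180:270,290:390],None,fx=3,fy=3),cv2.resize(b[160:250,270:370],None,fx=3,fy=3)])
cv2.imwrite('pics/p3.png',np.vstack([c[:300,20:620],o]))
E
```

```text
[ 475.49952653 -109.12267416   26.06334776] [-0.99517765  0.05566108 -0.15431418] 13.025
```

View pics/p3.png

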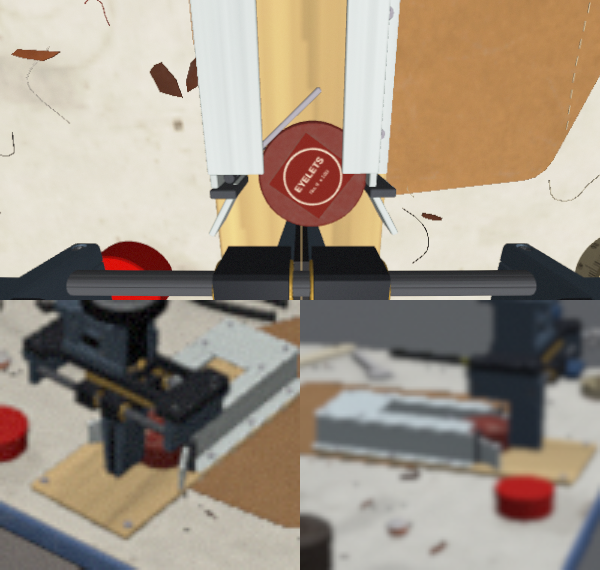

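The tin is in the doorway at (312,173). The gate leaf leans on it at (292,115) and presses it to the right post. The force is only 1 N, so there is no jam.

Call:
{"api": "step_arm", "payload": {"linear": [[0.015,0,0],[0.03,0,0],[0.045,0,0],[0.06,0,0],[0.075,0,0],[0.09,0,0],[0.105,0,0],[0.12,0,0],[0.12,0,0]], "turn": [0,0,0,0,0,0,0,0,0]}}

```text
time_s: 14.3
ee_pos: [511.6, -111.3, 26.1]
ee_rot: [180.0, -0.1, -3.2]
force: [-0.6, -0.2, -0.2]
gripper_width: 0.8
gripper_force: 0.3
```

Call:
{"api": "step_arm", "payload": {"linear": [[0.015,0,0],[0.03,0,0],[0.045,0,0],[0.06,0,0],[0.075,0,0],[0.09,0,0],[0.105,0,0],[0.12,0,0],[0.12,0,0],[0.12,0,0]], "turn": [0,0,0,0,0,0,0,0,0,0]}}

```text
time_s: 15.55
ee_pos: [546.8, -113.3, 26.1]
ee_rot: [180.0, -0.1, -3.2]
force: [0.8, -0.1, -0.2]
gripper_width: 0.3
gripper_force: 0.0
```

Call:
{"api": "step_arm", "payload": {"linear": [[0.01,0,0],[0.02,0,0],[0.03,0,0],[0.04,0,0],[0.05,0,0],[0.06,0,0],[0.07,0,0],[0.07,0,0],[0.07,0,0]], "turn": [0,0,0,0,0,0,0,0,0]}}

```text
time_s: 16.68
ee_pos: [567.9, -114.7, 26.2]
ee_rot: [180.0, -0.1, -3.2]
force: [0.7, -1.9, -0.9]
gripper_width: 0.6
gripper_force: 1.1
```

Call:
{"api": "step_arm", "payload": {"linear": [[0.004,0,0],[0.008,0,0],[0.01,0,0],[0.01,0,0]], "turn": [0,0,0,0]}}

```text
time_s: 17.18
ee_pos: [570.3, -114.6, 26.1]
ee_rot: [-180.0, 0.0, -3.2]
force: [-0.3, -0.5, 0.6]
gripper_width: 0.7
gripper_force: 1.1
```

Call:
{"api": "step_arm", "payload": {"linear": [[0.003,0,0],[0.006,0,0],[0.006,0,0]], "turn": [0,0,0]}}

```text
time_s: 17.55
ee_pos: [572.3, -114.7, 26.1]
ee_rot: [180.0, -0.0, -3.2]
force: [-1.0, -1.1, 0.7]
gripper_width: 0.5
gripper_force: 1.1
```

```bash
python3 - <<'E'
from h import *
s=env.state();print(s['ee_pos'],s['force'],s['time_s'])
c,K,D,Ex=grab('wrist')
cv2.imwrite('pics/p4.png',c[:300])
E
```

```text
[ 572.2771956  -114.73123692   26.06673125] [-0.98379604 -1.10420099  0.67661782] 17.55
```

View pics/p4.png

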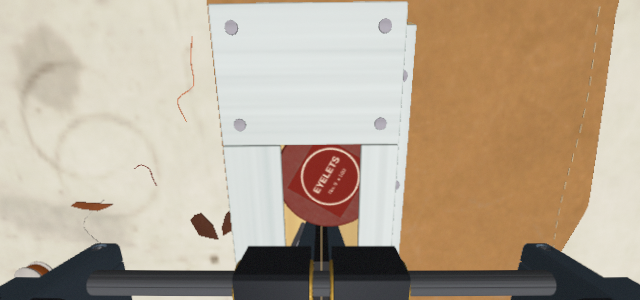

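The tin is well inside the tunnel, its lid centre at (329,172) under the slot, with the fingers right behind it at (320,228). I keep feeling forward in small steps.

Call:
{"api": "step_arm", "payload": {"linear": [[0.003,0,0],[0.006,0,0],[0.006,0,0]], "turn": [0,0,0]}}

```text
time_s: 17.98
ee_pos: [574.1, -114.8, 26.1]
ee_rot: [180.0, -0.0, -3.2]
force: [-1.0, -0.9, 0.2]
gripper_width: 0.6
gripper_force: 1.0
```

Call:
{"api": "step_arm", "payload": {"linear": [[0.003,0,0],[0.006,0,0],[0.006,0,0]], "turn": [0,0,0]}}

```text
time_s: 18.35
ee_pos: [575.9, -114.9, 26.1]
ee_rot: [180.0, -0.0, -3.2]
force: [-0.3, -1.2, -0.2]
gripper_width: 0.2
gripper_force: 1.1
```

Call:
{"api": "step_arm", "payload": {"linear": [[0.003,0,0],[0.006,0,0],[0.006,0,0]], "turn": [0,0,0]}}

```text
time_s: 18.73
ee_pos: [577.7, -115.0, 26.1]
ee_rot: [180.0, -0.0, -3.2]
force: [-0.5, -1.7, -0.7]
gripper_width: 0.5
gripper_force: 1.0
```

Call:
{"api": "step_arm", "payload": {"linear": [[0.003,0,0],[0.006,0,0],[0.006,0,0]], "turn": [0,0,0]}}

```text
time_s: 19.1
ee_pos: [579.5, -115.1, 26.1]
ee_rot: [180.0, -0.0, -3.2]
force: [-1.3, -1.5, 0.4]
gripper_width: 0.2
gripper_force: 1.0
```

Call:
{"api": "step_arm", "payload": {"linear": [[0.003,0,0],[0.006,0,0],[0.006,0,0]], "turn": [0,0,0]}}

```text
time_s: 19.48
ee_pos: [581.3, -115.3, 26.1]
ee_rot: [180.0, -0.0, -3.2]
force: [-1.4, -1.8, -0.4]
gripper_width: 0.5
gripper_force: 1.0
```

Call:
{"api": "step_arm", "payload": {"linear": [[0.003,0,0],[0.006,0,0],[0.006,0,0]], "turn": [0,0,0]}}

```text
time_s: 19.85
ee_pos: [583.1, -115.4, 26.1]
ee_rot: [180.0, -0.0, -3.2]
force: [-1.0, -2.1, 0.4]
gripper_width: 0.6
gripper_force: 1.0
```

Call:
{"api": "step_arm", "payload": {"linear": [[0.003,0,0],[0.006,0,0],[0.006,0,0]], "turn": [0,0,0]}}

```text
time_s: 20.23
ee_pos: [584.9, -115.5, 26.1]
ee_rot: [180.0, -0.0, -3.2]
force: [-0.5, -1.9, -0.1]
gripper_width: 0.4
gripper_force: 1.0
```

Call:
{"api": "step_arm", "payload": {"linear": [[0.003,0,0],[0.006,0,0],[0.006,0,0]], "turn": [0,0,0]}}

```text
time_s: 20.6
ee_pos: [586.6, -115.5, 26.1]
ee_rot: [180.0, -0.0, -3.2]
force: [-2.1, -0.8, 0.3]
gripper_width: 0.2
gripper_force: 1.0
```

Call:
{"api": "step_arm", "payload": {"linear": [[0.003,0,0],[0.006,0,0],[0.006,0,0]], "turn": [0,0,0]}}

```text
time_s: 20.98
ee_pos: [588.4, -115.7, 26.1]
ee_rot: [180.0, -0.0, -3.2]
force: [-0.6, -1.7, 0.5]
gripper_width: 0.6
gripper_force: 1.0
```

Call:
{"api": "step_arm", "payload": {"linear": [[0.003,0,0],[0.006,0,0],[0.006,0,0]], "turn": [0,0,0]}}

```text
time_s: 21.35
ee_pos: [589.6, -115.7, 26.0]
ee_rot: [-180.0, 0.1, -3.2]
force: [-3.1, -1.1, 1.8]
gripper_width: 0.6
gripper_force: 2.0
```

Call:
{"api": "step_arm", "payload": {"linear": [[0.003,0,0],[0.003,0,0],[0.003,0,0]], "turn": [0,0,0]}}

```text
time_s: 21.72
ee_pos: [590.0, -115.7, 26.0]
ee_rot: [-180.0, 0.1, -3.2]
force: [-4.1, -1.0, 2.8]
gripper_width: 0.4
gripper_force: 3.0
```

Call:
{"api": "step_arm", "payload": {"linear": [[0.004,0,0],[0.004,0,0],[0.004,0,0]], "turn": [0,0,0]}}

```text
time_s: 22.1
ee_pos: [590.9, -115.7, 26.0]
ee_rot: [-180.0, 0.2, -3.2]
force: [-5.1, -1.1, 2.2]
gripper_width: 0.3
gripper_force: 3.3
```

Call:
{"api": "step_arm", "payload": {"linear": [[0.004,0,0],[0.004,0,0],[0.004,0,0]], "turn": [0,0,0]}}

```text
time_s: 22.48
ee_pos: [591.6, -115.7, 26.0]
ee_rot: [-180.0, 0.2, -3.2]
force: [-5.8, -1.6, 3.0]
gripper_width: 0.6
gripper_force: 3.8
```

Call:
{"api": "step_arm", "payload": {"linear": [[0.003,0,0],[0.006,0,0],[0.006,0,0],[0.006,0,0]], "turn": [0,0,0,0]}}

```text
time_s: 22.98
ee_pos: [592.8, -115.8, 26.0]
ee_rot: [-180.0, 0.3, -3.2]
force: [-7.2, -1.5, 5.1]
gripper_width: 0.5
gripper_force: 4.5
```

Call:
{"api": "step_arm", "payload": {"linear": [[0.003,0,0],[0.005,0,0],[0.005,0,0],[0.005,0,0],[0.005,0,0],[0.005,0,0],[0.005,0,0],[0.005,0,0],[0.005,0,0],[0.005,0,0],[0.005,0,0],[0.005,0,0]], "turn": [0,0,0,0,0,0,0,0,0,0,0,0]}}

```text
time_s: 24.48
ee_pos: [593.7, -115.8, 25.9]
ee_rot: [-180.0, 0.4, -3.2]
force: [-9.5, -1.3, 6.0]
gripper_width: 0.4
gripper_force: 5.1
```

Force on the tin is about 9 N and travel since contact about 4.3 mm, held for over 1 s. Next I ease back and lift the fingers out.

Call:
{"api": "step_arm", "payload": {"linear": [[-0.006,0,0],[-0.012,0,0],[-0.018,0,0],[-0.026,0,0],[-0.034,0,0],[-0.042,0,0],[-0.042,0,0],[-0.042,0,-0.03],[-0.042,0,-0.06],[-0.042,0,-0.1],[-0.042,0,-0.14],[-0.042,0,-0.2],[-0.042,0,-0.28],[-0.042,0,-0.4],[-0.042,0,-0.5],[-0.042,0,-0.5],[-0.042,0,-0.5]], "turn": [0,0,0,0,0,0,0,0,0,0,0,0,0,0,0,0,0]}}

```text
time_s: 26.6
ee_pos: [583.4, -115.1, 175.4]
ee_rot: [-180.0, 0.1, -3.2]
force: [0.5, 0.6, -0.7]
gripper_width: 0.5
gripper_force: 0.0
```

Call:
{"api": "step_arm", "payload": {"linear": [[-0.2,0,0],[-0.4,0,0],[-0.5,0,0],[-0.5,0,0],[-0.5,0,0],[-0.5,0,0]], "turn": [0,0,0,0,0,0]}}

```text
time_s: 27.35
ee_pos: [435.5, -107.0, 175.7]
ee_rot: [-180.0, 0.0, -3.2]
force: [0.5, 0.6, -0.2]
gripper_width: 0.4
gripper_force: 0.0
```

```bash
python3 - <<'E'
from h import *
s=env.state();print(s['ee_pos'],s['force'],s['time_s'])
c=grab('wrist')[0];a=grab('scene')[0]
cv2.imwrite('pics/p5.png',np.vstack([c[:240],np.pad(cv2.resize(a[180:270,290:450],None,fx=4,fy=4,interpolation=2),((0,0),(0,0),(0,0)))]))
E
```

```text
[ 435.45475209 -107.0148726   175.67618886] [ 0.4533886   0.59838545 -0.18268715] 27.35
```

View pics/p5.png

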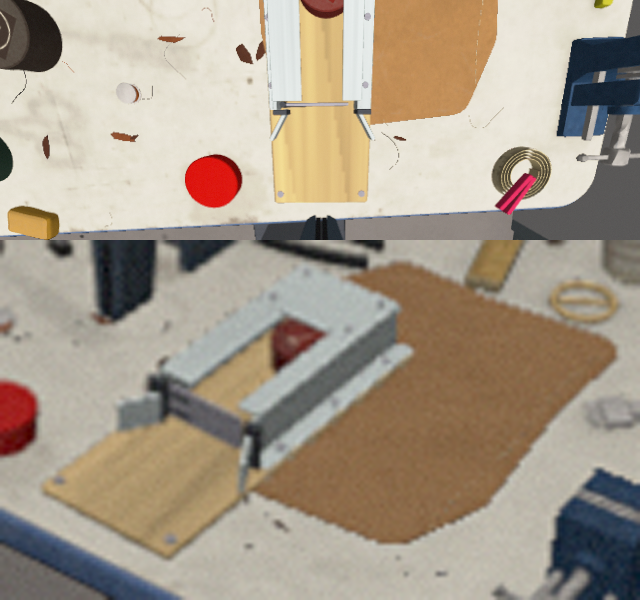

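The gate is shut, seen across the doorway at wrist (320,103). The tin sits at the slot end at wrist (322,8), everything else is where it was, and the arm is clear.

```bash
python3 -c "
from workcell import env
print(env.job_done())"
```

```text
the job is handed in; nothing more can be done
None
```

I set the eyelet tin on the apron and pushed it through the gate until it pressed the plunger in about 4 mm (by feel, not measured directly), held for over a second; the gate is shut behind it, nothing else on the bench was touched, and the job was handed in at about 27 s.

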